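# Close up a row of bottles in the capping rack and wedge the bar fast

## Task

Close up the row of three white spray bottles in the capping rack: push the sliding bar until the bottles stand upright and tight, touching one another, the end stop and the bar's pusher plate. Then slide the thumb wedge along its ramp until it jams the bar fast, and let go. Feel your way: the thin bottles must not be squeezed hard, the wedge wants a firm thumb push of about 15 N, not a blow, and the things standing round the rack stay where they are.

Things in the scene. Friction and masses are not known exactly. Their poses are not given: they have to be found in the camera images.
- rack: Capping rack, fixed: plywood board 116 x 338 x 18 mm with rails, end stop and guide head. Origin on the worktop under the centre line of bar and bottles; +y runs along the bar to the end stop, away from the robot; z up; +x to the right, looking along +y. 'Rack (x, y, z)' below is in mm in this frame. Rails 58 mm apart, tops 58 mm high, y -14 to 201; the bottles stand between them on the board (18 mm high).
- row_end (a point): Foot of the end stop's face at the end of the row, rack (0, 200, 18); axes as the rack's. The stop plate is 90 mm wide and 93 mm high.
- head_top (a point): Middle of the top of the guide head, an aluminium block 60 x 60 mm, at rack (0, -60, 86). The bar passes through it along y, the wedge through a slot above the bar along x.
- bar (a joint): Sliding bar, m: 0 drawn right back, grows towards the end stop, most 0.07; it stays where it is left (about 2 N of friction). Steel, 20 mm wide, 34 to 50 mm high. When end stop, bottles and pusher plate all touch it reads about 0.050.
- pusher_face (a point): Middle of the rubber face of the bar's pusher plate (50 mm wide, 21 to 79 mm high) that meets the row; at rack (0, -12 + bar travel, 50). Axes as the rack's.
- bar_grip (a point): Middle of the top edge of the back face (turned away from the bottles) of the bar's upright black grip; at rack (0, -201 + bar travel, 104). The grip is 36 mm wide in x, 16 mm thick in y, 34 to 104 mm high; behind it all is free. Push it to rack +y, or pinch it across its 16 mm. With the row closed, a few N more compress the bottles by under 1 mm.
- wedge (a joint): Thumb wedge, m along its ramp: 0 drawn out, grows as it goes in (rack -x, falling 1 mm in 8), most 0.06; about 1 N of friction; loose at first. The ramp's setting is not measured: the wedge begins to bear on the bar somewhere between 15 and 45 mm, then the push needed grows by about 5 N per mm. A push of 12 to 20 N jams it and it holds itself; over 22 N is too much.
- wedge_out (a point): Point fixed to the rack where the middle of the wedge's thumb tab has its outer face when the wedge is drawn out (joint 0), at rack (100, -60, 95). The steel tab stands at the wedge's tail, on the rack's right: 30 mm wide in y, 11 mm thick in x, about 54 to 115 mm high, and moves from here along rack -x by the wedge's travel. Push its outer face to -x; right of it all is free.
- spray_1: White spray bottle next to the end stop, 54 mm in diameter, 201 mm high, about 0.16 kg, standing between the rails; origin: middle of its underside.
- spray_2: The middle bottle of the row, same kind.
- spray_3: The bottle next to the bar's pusher plate, same kind. The thin bottles stand a squeeze of up to 20 N.
- scoop_cup: Bystander: open plastic cup, 66 mm wide, 89 mm high; origin at its underside.
- tape_roll: Bystander: roll of masking tape lying flat, 100 mm wide, 25 mm high.
- tint_bottle: Bystander: small round bottle with a cap, 40 mm in diameter, 166 mm high.
- pen: Bystander: marker pen lying down, 135 mm long, 17 mm thick.
Mind the look-alikes: they are no part of the job. What is shaped like the spray_3 but turquoise is not meant. Leave any green look-alike of the spray_1 alone.

How it is judged:
On the way, in this order (a step that is already met when the one before it is completed fails the run):
1. the row is closed up: bottles, end stop and pusher plate touch (gaps under 2.5 mm), the wedge still loose (y of spray_1 in the frame of row_end above -0.0295 m and horizontal distance between spray_1 and spray_2 below 0.0565 m and horizontal distance between spray_2 and spray_3 below 0.0565 m and y of spray_3 in the frame of pusher_face below 0.0295 m and contact force between wedge and bar below 3 N), for 0.2 s.
2. the wedge jams the bar (pressing on it with more than 12 N) (contact force between wedge and bar above 12 N), for 0.2 s.
At the end, for the whole second after the job is handed in: The three bottles stand upright (within 0.1 rad) with less than 2.5 mm between end stop, bottles and pusher plate, and the wedge, let go, still presses on the bar with more than 12 N; bar and wedge at rest (y of spray_1 in the frame of row_end above -0.0295 m and horizontal distance between spray_1 and spray_2 below 0.0565 m and horizontal distance between spray_2 and spray_3 below 0.0565 m and y of spray_3 in the frame of pusher_face below 0.0295 m and angle between each of spray_1, spray_2, spray_3's own z axis and vertical below 0.1 rad and contact force between wedge and bar above 12 N and velocity of joint bar between -0.003 and 0.003 m/s and velocity of joint wedge between -0.003 and 0.003 m/s); the robot touches nothing.
It fails at once if a bottle squeezed with more than 25 N (contact force between bar and spray_3 above 25 N or contact force between spray_1 and rack above 25 N).
It fails at once if the wedge overdriven: more than 48 N on the bar (contact force between wedge and bar above 48 N).
It fails at once if a bottle tipped over (angle between any of spray_1, spray_2, spray_3's own z axis and vertical above 0.35 rad).
It fails at once if a thing beside the rack pushed away by more than 15 mm (distance of any of scoop_cup, tape_roll, tint_bottle, pen from where it was at the start of the episode above 0.015 m).
It also fails if it takes over 48 s, if anything falls off the work surface, if the arm or the gripper's body presses on something with over 40 N, if the wrist force passes 120 N, or if a joint passes its speed limit or range.

## Robot

A 6-joint arm with a two-finger parallel gripper is mounted at the origin on a cart in front of the work surface, level with it; the furniture and walls round the work are solid. World frame = base frame: x ahead of the robot, y to its left, z up, the work surface at z = 0. Lengths are in m, angles in rad, forces in N, time in s.
With the tool pointing down it reaches from about 0.325 to 0.775 m from the base axis. Payload 9.3 kg.
Tool frame: the origin (TCP) lies at the very end of the fingers, on their centre line; the grasp point (between the pads) lies bot.pinch_z behind it (bot.pinch_z is the distance from the TCP to the grasp point, in m); z points along the fingers, y is the direction in which the jaws open and shut (so a half turn about z gives the same grasp; the last joint's range is limited). The gripper opens to 85 mm and grips with 20 to 120 N. Pads are 22 mm wide; open, the fingers measure 114 mm over their backs; the gripper's body (76 mm by 85 mm) begins 54 mm behind the grasp point. The pads swing forward as they close: fully open they stand 13 mm farther back than shut.
Start: joints at [-1.296, 0.259, 0.021, 1.334, 0, 1.418], TCP at [0.228, -0.5, 0.231] pointing down, gripper open.
Joint ranges: [-3.04, 3.04], [-0.91, 1.82], [-1.04, 1.36], [-1.92, 1.95], [-1.52, 1.45], [-3.14, 3.14]. Speed limits (rad/s): [2.22, 2.22, 2.79, 3.14, 3.14, 3.14].

## Interface

Orientations are given as a rotation vector (axis times angle).
In Python, from bench import bot gives the robot as it stands. The module is installed in compiled form; this text tells all that it offers.
- The arm moves only by the tool step_arm, never from a script. Its argument "moves" is a list of rows, each an object with "slide": the shift along the world's x, y, z scaled (see below), a list of three; "turn": the turn about the world's z scaled (see below); "grip": the closure, from -1 (fully open) to 1 (shut). A call has exactly 10 rows; each row is the pose to reach, as a shift and turn from the pose measured when the call began, turning the shorter way round; what a row does not reach only later rows make up. The controller multiplies each number of a shift by 0.15 m and each number of a turn by 180 degrees. A row lasts 1/8 s, in which the tool goes at most 62.5 mm and 10.7 degrees, less where a joint would pass 70% of its speed; a pose out of reach is approached as far as the arm can. A call with a number of a shift or a turn outside -1 to 1 is refused whole. A call with a gripper value outside its range is refused whole. The fingers move at their own pace and stop on an object; the grip force is fixed at half the most. Time passes only in rows, so rows that repeat a pose let the fingers close, or fill a call up. It gives the time, the measured TCP pose, the force and the opening at its end, in the units of the state.
- bot.get_state(): the state, without advancing time (a new reading comes with each control period).
- bot.capture(name): name is "side" or "top" or "wrist"; returns the picture (400x640x3 uint8, red, green, blue); there is no depth.
- bot.camera_params(name): a dict with "intrinsics" (3x3 intrinsics, pixels), "D" ([k1, k2, p1, p2, k3] as OpenCV has them; the pictures are not rectified), "eye" and "attitude" of the camera in the world. Camera axes: x right, y down, z forward; pixel columns grow to the right and rows downward; lengths in m; the calibration is good to about 2 mm. A picture is of the moment at which its call begins: read the wrist's pose just before it. camera_params takes no time and is no camera call; for the wrist camera it gives the pose at the moment of the call.
- bot.close_job(): hands the job in, once; it reports no verdict.
Trained networks look in the newest picture that a camera, given by its name, has taken for a name from the list of things; names that differ only in an ending like _2 or _b are one class to them, and where a whole thing is asked for, a point or a joint stands for the part that bears it (a point fixed in the world has none). Each returns a list of dicts, best first, with "score" (0 to 1); they miss things now and then, are a little off and sometimes report something else, mostly with a low value. They report only what shows in the picture. A call takes as long as a camera call. They do not tell look-alikes from the thing itself.
- bot.look_for(camera, name): "rect" ([left, top, right, bottom] in pixels, round what is visible of it).
- bot.masks_of(camera, name): "pixels" (400x640 bool, what is visible of it) and "rect" ([left, top, right, bottom] in pixels, round what is visible of it).
- bot.tip_of(camera, name): "location" ([column, row] in pixels: a listed point, or the origin of a listed thing).
The state is a dict: "time": time; "q": joint angles; "qvel": joint speeds; "joint_torque": joint torques, N m; "eef_pos": TCP position; "eef_rot": TCP orientation; "contact_force": force on the tool from outside, world axes, zero at the start; "wrist_torque": the same for the moment, N m; "gripper_width": finger opening in m.
Only numpy, scipy, OpenCV 4.12 (cv2) and the standard library are available. Lean on these libraries where they do the work, as an engineer would, in place of code of your own. Each camera call takes 0.05 s, during which the arm holds its last target.

## Working session

There is one attempt and no reset: what is moved stays moved. The work goes in short steps, Python scripts to look and compute and a tool call to move; the robot and the scene stay as the last step left them, time stands still between calls to the robot, and variables do not carry over. Pictures are saved under pics/ and viewed, and the job is handed in when it is done.

Besides the shell and the picture viewer there is one more tool, called after "Emit:" as name(argument=value, ...), one argument or row to a line, values as JSON. step_arm: Moves the arm, as the interface text tells. Shifts and turns lie within -1 to 1; 1 stands for 0.15 m of shift or 180 degrees of turn. Its arguments: {"type":"object","properties":{"moves":{"type":"array","items":{"type":"object","properties":{"slide":{"type":"array","items":{"type":"number","minimum":-1,"maximum":1}},"turn":{"type":"number","minimum":-1,"maximum":1},"grip":{"type":"number"}}}}},"required":["moves"]}

```bash
mkdir -p pics; python3 - <<'E'
from bench import bot
import cv2,numpy as np
s=bot.get_state(); print({k:np.round(v,3).tolist() for k,v in s.items()}, bot.pinch_z)
for n in("side","top"):
    im=bot.capture(n); cv2.imwrite(f"pics/{n}0.png",im[:,:,::-1])
    p=bot.camera_params(n); print(n,{k:np.round(v,4).tolist() for k,v in p.items()})
    for t in("row_end","head_top","pusher_face","bar_grip","wedge_out","spray_1","rack"):
        print(t,[(np.round(d["location"],1).tolist(),round(d["score"],2)) for d in bot.tip_of(n,t)][:5])
E
```

```text
{'time': 0.0, 'q': [-1.296, 0.259, 0.021, 1.334, 0.0, 1.418], 'qvel': [-0.001, -0.001, 0.001, -0.001, 0.001, -0.002], 'joint_torque': [0.006, -55.565, 34.453, 0.014, 0.0, -0.0], 'eef_pos': [0.228, -0.5, 0.231], 'eef_rot': [-3.069, -0.667, 0.0], 'contact_force': [0.445, -0.606, 1.057], 'wrist_torque': [0.044, -0.03, -0.006], 'gripper_width': 0.085} 0.0187
side {'intrinsics': [[480.35, 0.0, 327.2191], [0.0, 480.35, 198.8601], [0.0, 0.0, 1.0]], 'D': [0.0097, 0.0, 0.0, 0.0, 0.0], 'eye': [1.1164, 0.7529, 0.7085], 'attitude': [-0.7992, -2.4707, 1.2141]}
row_end [([262.4, 229.7], 0.67), ([443.7, 189.3], 0.34)]
head_top [([382.4, 200.1], 0.77)]
pusher_face [([353.7, 216.0], 0.85), ([424.5, 270.1], 0.54)]
bar_grip [([444.8, 189.8], 0.82)]
wedge_out []
spray_1 [([282.2, 234.5], 0.96), ([238.1, 205.2], 0.85), ([311.0, 225.2], 0.75), ([337.6, 226.8], 0.59), ([281.6, 186.8], 0.56)]
rack [([344.3, 154.8], 0.67), ([350.1, 232.2], 0.57), ([376.3, 301.4], 0.34)]
top {'intrinsics': [[518.9173, 0.0, 310.2795], [0.0, 518.9173, 201.9906], [0.0, 0.0, 1.0]], 'D': [-0.0988, 0.0, 0.0, 0.0, 0.0], 'eye': [0.3925, 0.1208, 1.2045], 'attitude': [-1.9432, 2.2731, -0.2482]}
row_end [([325.0, 153.1], 0.62)]
head_top [([275.5, 248.9], 0.78)]
pusher_face [([286.9, 227.9], 0.98), ([321.4, 149.4], 0.23)]
bar_grip [([249.9, 304.6], 0.88), ([287.5, 226.1], 0.7)]
wedge_out [([292.2, 213.2], 0.67), ([277.0, 250.7], 0.54)]
spray_1 [([387.2, 197.6], 0.82), ([307.7, 187.1], 0.77), ([292.6, 215.4], 0.76), ([379.0, 150.2], 0.73), ([314.2, 164.9], 0.69)]
rack [([289.7, 227.6], 0.71)]
```

View pics/side0.png

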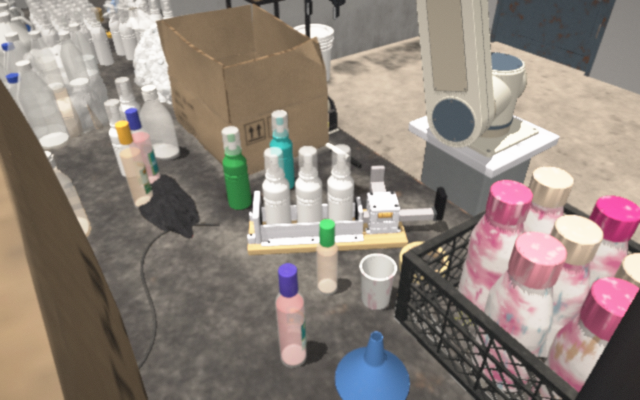

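View pics/top0.png

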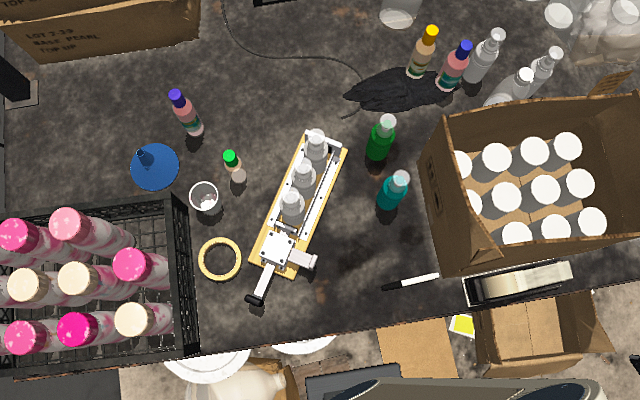

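The white bottles stand in the rack. In the top view they are at about (317,140), (303,170) and (291,203), with the head at (276,249), the grip at (255,298) and the wedge tab at (310,262). The green (380,140) and turquoise (393,190) look-alikes stand outside the rack, to its right. Next I fit the rack pose.

```bash
cat > h.py <<'E'
import numpy as np,cv2
from scipy.optimize import least_squares
from scipy.spatial.transform import Rotation as R
def proj(p,X):
    Rm=np.array(p["attitude"]); Rm=R.from_rotvec(Rm).as_matrix() if Rm.ndim==1 else Rm
    r=Rm.T; t=-r@np.array(p["eye"])
    return cv2.projectPoints(np.atleast_2d(np.array(X,float)),cv2.Rodrigues(r)[0],t,np.array(p["intrinsics"]),np.array(p["D"]))[0].reshape(-1,2)
def rk(P,x,y,a):
    P=np.atleast_2d(P)/1000.; c,s=np.cos(a),np.sin(a)   # a: rack yaw, +y_rack=(-s,c)
    return np.c_[x+c*P[:,0]-s*P[:,1],y+s*P[:,0]+c*P[:,1],P[:,2]]
E
python3 - <<'E'
from h import *; from bench import bot
P={n:bot.camera_params(n) for n in("side","top")}
obs=[("side","row_end",262.4,229.7),("side","head_top",382.4,200.1),("side","pusher",353.7,216),("side","grip",444.8,189.8),
("top","row_end",325,153.1),("top","head_top",275.5,248.9),("top","pusher",286.9,227.9),("top","grip",249.9,304.6)]
def pt(n,b): return {"row_end":(0,200,18),"head_top":(0,-60,86),"pusher":(0,-12+b,50),"grip":(0,-201+b,104)}[n]
def f(v):
    return np.concatenate([(proj(P[c],rk(pt(n,v[3]),*v[:3]))[0]-[u,w]) for c,n,u,w in obs])
for a0 in(-1.2,-1.9):
    r=least_squares(f,[.4,.15,a0,10],loss="soft_l1",f_scale=2,x_scale=[.1,.1,1,10])
    print(r.cost,r.x); print(f(r.x).reshape(-1,2).round(1).tolist())
v=r.x
for n in P:
    im=cv2.imread(f"pics/{n}0.png")
    x0,y0,s={"side":(220,130,3),"top":(215,110,3)}[n]
    cr=cv2.resize(im[y0:y0+190,x0:x0+250],None,fx=s,fy=s,interpolation=cv2.INTER_CUBIC)
    pts=[(-58,-100,18),(58,-100,18)]
    b=v[3]
    pts=[pt(k,b) for k in("row_end","head_top","pusher","grip")]+[(100,-60,95),(100,-45,115),(100,-75,115)]+[(sx*30,-60+sy*30,86) for sx in(-1,1) for sy in(-1,1)]+[(sx*29,y,58) for sx in(-1,1) for y in(-14,201)]+[(-18,-201+b,104),(18,-201+b,104)]+[(sx*45,200,111) for sx in(-1,1)]
    for q in proj(P[n],rk(pts,*v[:3])):
        cv2.drawMarker(cr,tuple(int(t) for t in (q-[x0,y0])*s),(0,0,255),0,10,1)
    cv2.imwrite(f"pics/{n}_fit.png",cr)
E
```

```text
8.403557271942478 [ 0.59746041  0.13873021 -2.13794271 10.05666177]
[[0.0, -1.2], [0.7, -0.4], [1.5, -2.2], [0.6, 1.0], [-2.2, -0.4], [0.7, -0.8], [0.9, -1.2], [0.1, -0.6]]
8.403557271942924 [ 0.59746042  0.13873021 -2.13794271 10.05666065]
[[0.0, -1.2], [0.7, -0.4], [1.5, -2.2], [0.6, 1.0], [-2.2, -0.4], [0.7, -0.8], [0.9, -1.2], [0.1, -0.6]]
```

View pics/side_fit.png

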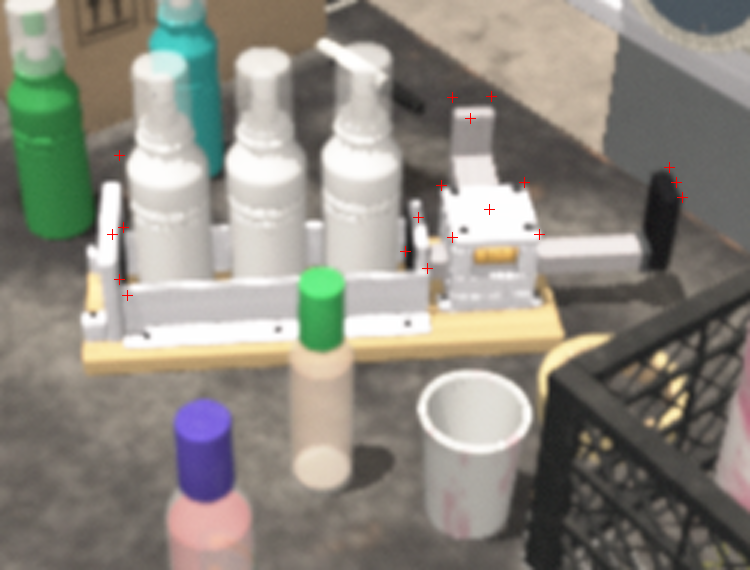

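View pics/top_fit.png

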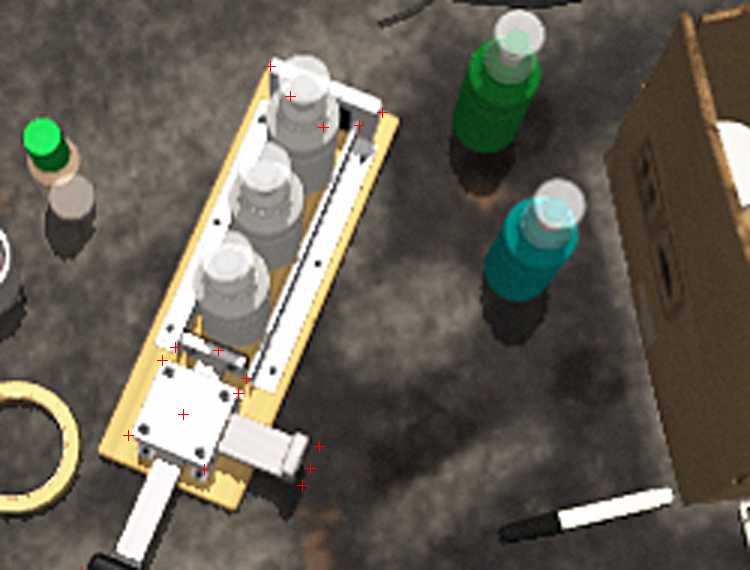

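Emit:
step_arm(
  moves=[
    {"slide": [0.03,0.1,0.02],"turn": 0.025,"grip": 1},
    {"slide": [0.06,0.2,0.05],"turn": 0.05,"grip": 1},
    {"slide": [0.09,0.3,0.1],"turn": 0.075,"grip": 1},
    {"slide": [0.12,0.4,0.1],"turn": 0.1,"grip": 1},
    {"slide": [0.15,0.5,0.1],"turn": 0.125,"grip": 1},
    {"slide": [0.18,0.6,0.1],"turn": 0.15,"grip": 1},
    {"slide": [0.21,0.7,0.1],"turn": 0.175,"grip": 1},
    {"slide": [0.24,0.8,0.1],"turn": 0.2,"grip": 1},
    {"slide": [0.27,0.9,0.1],"turn": 0.228,"grip": 1},
    {"slide": [0.3,1,0.1],"turn": 0.228,"grip": 1},
  ],
)

```text
time: 2.05
eef_pos: [0.2733, -0.3498, 0.2464]
eef_rot: [2.642, 1.7, 0.0]
contact_force: [1.0, 0.1, 1.1]
gripper_width: 0.0002
```

Emit:
step_arm(
  moves=[
    {"slide": [0.03,0.1,0],"turn": 0.025,"grip": 1},
    {"slide": [0.06,0.2,0],"turn": 0.05,"grip": 1},
    {"slide": [0.1,0.3,0],"turn": 0.075,"grip": 1},
    {"slide": [0.13,0.4,0],"turn": 0.1,"grip": 1},
    {"slide": [0.17,0.5,0],"turn": 0.125,"grip": 1},
    {"slide": [0.2,0.6,0],"turn": 0.15,"grip": 1},
    {"slide": [0.23,0.7,0],"turn": 0.175,"grip": 1},
    {"slide": [0.27,0.8,0],"turn": 0.2,"grip": 1},
    {"slide": [0.3,0.9,0],"turn": 0.228,"grip": 1},
    {"slide": [0.33,1,0],"turn": 0.228,"grip": 1},
  ],
)

```text
time: 3.3
eef_pos: [0.323, -0.1991, 0.2464]
eef_rot: [1.881, 2.515, 0.0]
contact_force: [0.5, -0.2, -0.2]
gripper_width: 0.0001
```

Emit:
step_arm(
  moves=[
    {"slide": [0.04,0.1,0],"turn": 0.025,"grip": 1},
    {"slide": [0.08,0.2,0],"turn": 0.05,"grip": 1},
    {"slide": [0.12,0.3,0],"turn": 0.075,"grip": 1},
    {"slide": [0.16,0.4,0],"turn": 0.1,"grip": 1},
    {"slide": [0.2,0.5,0],"turn": 0.125,"grip": 1},
    {"slide": [0.24,0.6,0],"turn": 0.15,"grip": 1},
    {"slide": [0.28,0.7,0],"turn": 0.175,"grip": 1},
    {"slide": [0.32,0.8,0],"turn": 0.2,"grip": 1},
    {"slide": [0.36,0.9,0],"turn": 0.228,"grip": 1},
    {"slide": [0.4,1,0],"turn": 0.228,"grip": 1},
  ],
)

```text
time: 4.55
eef_pos: [0.3831, -0.0482, 0.2465]
eef_rot: [0.884, 3.014, 0.0]
contact_force: [0.3, 0.6, 0.1]
gripper_width: -0.0002
```

Emit:
step_arm(
  moves=[
    {"slide": [0.02,0.12,0],"turn": 0,"grip": 1},
    {"slide": [0.03,0.23,0],"turn": 0,"grip": 1},
    {"slide": [0.04,0.34,0],"turn": 0,"grip": 1},
    {"slide": [0.05,0.45,0],"turn": 0,"grip": 1},
    {"slide": [0.06,0.56,0],"turn": 0,"grip": 1},
    {"slide": [0.07,0.67,0],"turn": 0,"grip": 1},
    {"slide": [0.08,0.78,0],"turn": 0,"grip": 1},
    {"slide": [0.09,0.89,0],"turn": 0,"grip": 1},
    {"slide": [0.1,1,0],"turn": 0,"grip": 1},
    {"slide": [0.1,1,0],"turn": 0,"grip": 1},
  ],
)

```text
time: 5.8
eef_pos: [0.3978, 0.1027, 0.2464]
eef_rot: [0.885, 3.014, 0.0]
contact_force: [-0.6, 0.8, -0.0]
gripper_width: 0.0
```

Emit:
step_arm(
  moves=[
    {"slide": [0,0.12,0],"turn": 0,"grip": 1},
    {"slide": [0,0.23,0],"turn": 0,"grip": 1},
    {"slide": [0,0.34,0],"turn": 0,"grip": 1},
    {"slide": [0,0.45,0],"turn": 0,"grip": 1},
    {"slide": [0,0.56,0],"turn": 0,"grip": 1},
    {"slide": [0,0.67,0],"turn": 0,"grip": 1},
    {"slide": [0,0.78,0],"turn": 0,"grip": 1},
    {"slide": [0,0.89,0],"turn": 0,"grip": 1},
    {"slide": [0,1,0],"turn": 0,"grip": 1},
    {"slide": [0,1,0],"turn": 0,"grip": 1},
  ],
)

```text
time: 7.05
eef_pos: [0.3977, 0.2538, 0.2462]
eef_rot: [0.883, 3.015, -0.0]
contact_force: [0.0, 0.1, 0.1]
gripper_width: -0.0002
```

```bash
python3 - <<'E'
from h import *; from bench import bot
s=bot.get_state(); print(s["eef_pos"],s["q"],s["contact_force"])
for n in("wrist","top"):
    p=bot.camera_params(n)
    im=bot.capture(n); cv2.imwrite(f"pics/{n}1.png",im[:,:,::-1])
    for t in("head_top","pusher_face","bar_grip","wedge_out"):
        print(n,t,[(np.round(d["location"],1).tolist(),round(d["score"],2)) for d in bot.tip_of(n,t)][:3], proj(p,rk({"head_top":(0,-60,86),"pusher_face":(0,-2,50),"bar_grip":(0,-191,104),"wedge_out":(100,-60,95)}[t],.59746,.13873,-2.13794)).round(1))
E
```

```text
[0.39773961 0.25380201 0.24622071] [ 3.89917857e-01  1.20494522e-01 -1.17259728e-01  1.33298937e+00
 -1.15615098e-04  9.59827992e-01] [0.03804191 0.09914866 0.06460797]
wrist head_top [] [[332.9 340.1]]
wrist pusher_face [] [[331.8 361.3]]
wrist bar_grip [([329.8, 334.9], 0.72), ([334.2, 230.6], 0.66)] [[334.4 227.4]]
wrist wedge_out [] [[234.2 346.2]]
top head_top [([276.6, 250.0], 0.6)] [[276.2 248.1]]
top pusher_face [([285.8, 225.6], 0.92)] [[287.8 226.7]]
top bar_grip [([253.3, 303.7], 0.74)] [[249.9 304. ]]
top wedge_out [] [[318.6 266.2]]
```

View pics/wrist1.png

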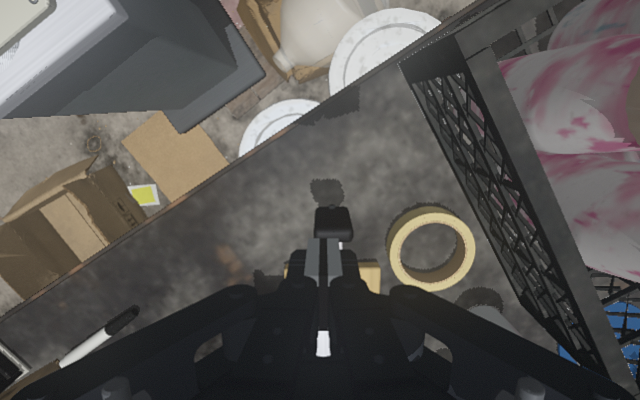

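View pics/top1.png

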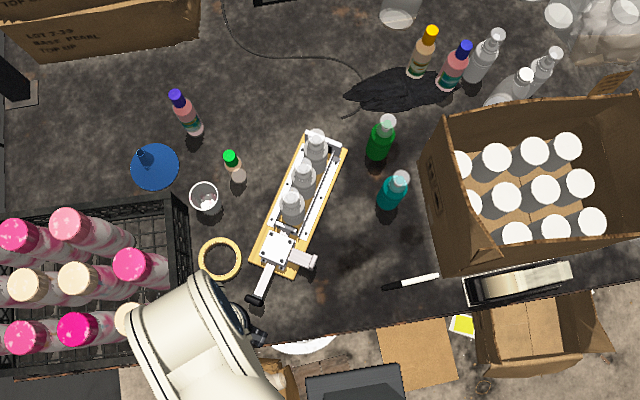

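The wrist view shows the grip at cols 316–353, rows 207–240, with the tape roll at (431,248) clear of the path. The fit agrees, so I descend behind the grip.

Emit:
step_arm(
  moves=[
    {"slide": [0.05,0.05,-0.1],"turn": 0,"grip": 1},
    {"slide": [0.05,0.05,-0.2],"turn": 0,"grip": 1},
    {"slide": [0.05,0.05,-0.32],"turn": 0,"grip": 1},
    {"slide": [0.05,0.05,-0.44],"turn": 0,"grip": 1},
    {"slide": [0.05,0.05,-0.56],"turn": 0,"grip": 1},
    {"slide": [0.05,0.05,-0.68],"turn": 0,"grip": 1},
    {"slide": [0.05,0.05,-0.8],"turn": 0,"grip": 1},
    {"slide": [0.05,0.05,-0.9],"turn": 0,"grip": 1},
    {"slide": [0.05,0.05,-1],"turn": 0,"grip": 1},
    {"slide": [0.05,0.05,-1],"turn": 0,"grip": 1},
  ],
)

```text
time: 8.8
eef_pos: [0.4043, 0.2596, 0.0948]
eef_rot: [-0.885, -3.012, 0.003]
contact_force: [0.0, 0.9, -0.3]
gripper_width: -0.0002
```

Emit:
step_arm(
  moves=[
    {"slide": [0,0,-0.12],"turn": 0,"grip": 1},
    {"slide": [0,0,-0.23],"turn": 0,"grip": 1},
    {"slide": [0,0,-0.23],"turn": 0,"grip": 1},
    {"slide": [0.03,-0.019,-0.23],"turn": 0,"grip": 1},
    {"slide": [0.06,-0.038,-0.23],"turn": 0,"grip": 1},
    {"slide": [0.09,-0.057,-0.23],"turn": 0,"grip": 1},
    {"slide": [0.12,-0.077,-0.23],"turn": 0,"grip": 1},
    {"slide": [0.15,-0.096,-0.23],"turn": 0,"grip": 1},
    {"slide": [0.18,-0.115,-0.23],"turn": 0,"grip": 1},
    {"slide": [0.21,-0.134,-0.23],"turn": 0,"grip": 1},
  ],
)

```text
time: 10.05
eef_pos: [0.4358, 0.2394, 0.0602]
eef_rot: [-0.885, -3.012, 0.003]
contact_force: [-2.1, 1.7, 0.7]
gripper_width: -0.0
```

```bash
cat > st.py <<'E'
from h import *; from bench import bot
v=(.59746,.13873,-2.13794)
def rack(p): 
    d=np.array(p)[:2]-v[:2]; c,s=np.cos(v[2]),np.sin(v[2]); return np.array([c*d[0]+s*d[1],-s*d[0]+c*d[1]])
if __name__=="__main__":
    s=bot.get_state(); f=rack(s["contact_force"][:2]+np.array(v[:2])); print(s["time"],"rack mm",(rack(s["eef_pos"])*1000).round(1),"z",s["eef_pos"][2].round(4),"Frack",f.round(1),s["contact_force"][2].round(1))
E
python3 st.py
python3 - <<'E'
from h import *; from bench import bot
for n in("side","top"):
    im=bot.capture(n)[:,:,::-1]; x0,y0={"side":(220,130),"top":(215,110)}[n]
    cv2.imwrite(f"pics/{n}2.png",cv2.resize(im[y0:y0+200,x0:x0+265],None,fx=3,fy=3))
E
```

```text
10.05 rack mm [   1.9 -190.4] z 0.0602 Frack [-0.3 -2.6] 0.7
```

View pics/side2.png

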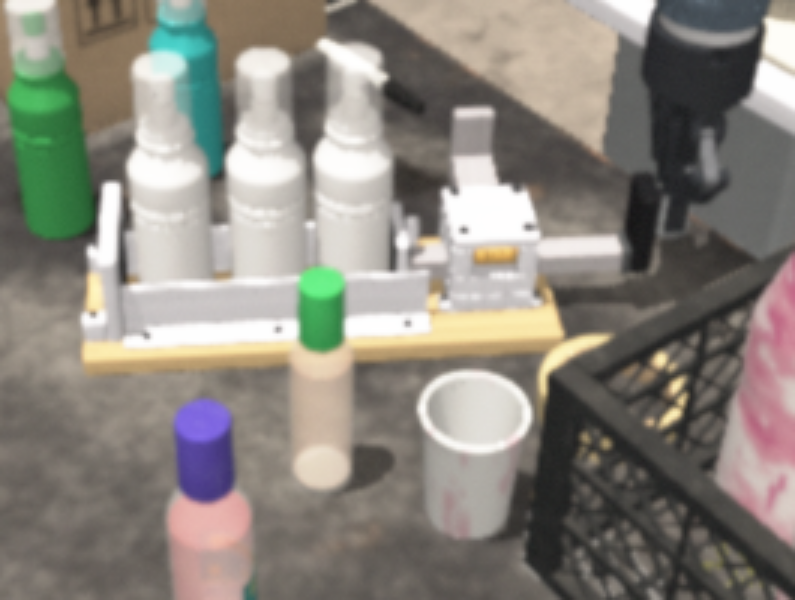

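View pics/top2.png

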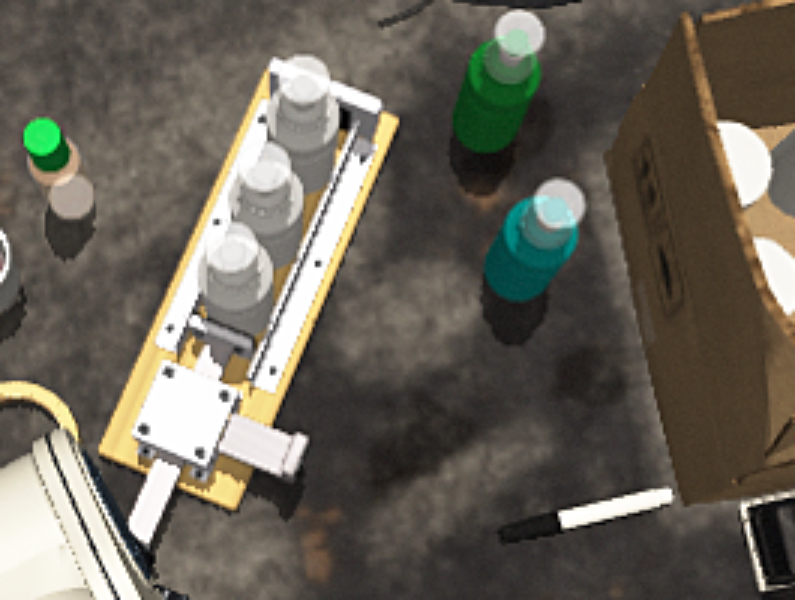

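The bar is moving with a push of about 2.6 N, and spray_3 slides upright. I carry on.

Emit:
step_arm(
  moves=[
    {"slide": [0.011,-0.007,0],"turn": 0,"grip": 1},
    {"slide": [0.022,-0.014,0],"turn": 0,"grip": 1},
    {"slide": [0.033,-0.021,0],"turn": 0,"grip": 1},
    {"slide": [0.045,-0.029,0],"turn": 0,"grip": 1},
    {"slide": [0.056,-0.036,0],"turn": 0,"grip": 1},
    {"slide": [0.067,-0.043,0],"turn": 0,"grip": 1},
    {"slide": [0.078,-0.05,0],"turn": 0,"grip": 1},
    {"slide": [0.09,-0.057,0],"turn": 0,"grip": 1},
    {"slide": [0.101,-0.064,0],"turn": 0,"grip": 1},
    {"slide": [0.112,-0.072,0],"turn": 0,"grip": 1},
  ],
)

```text
time: 11.4
eef_pos: [0.453, 0.2282, 0.0602]
eef_rot: [-0.886, -3.012, 0.004]
contact_force: [-3.3, 4.0, -0.6]
gripper_width: -0.0001
```

```bash
python3 st.py
python3 - <<'E'
from h import *; from bench import bot
for n in("side",):
    im=bot.capture(n)[:,:,::-1]; x0,y0={"side":(240,130),"top":(215,110)}[n]
    cv2.imwrite(f"pics/{n}3.png",cv2.resize(im[y0:y0+150,x0:x0+200],None,fx=4,fy=4))
E
```

```text
11.4 rack mm [   2.1 -169.9] z 0.0602 Frack [-1.6 -4.9] -0.6
```

View pics/side3.png

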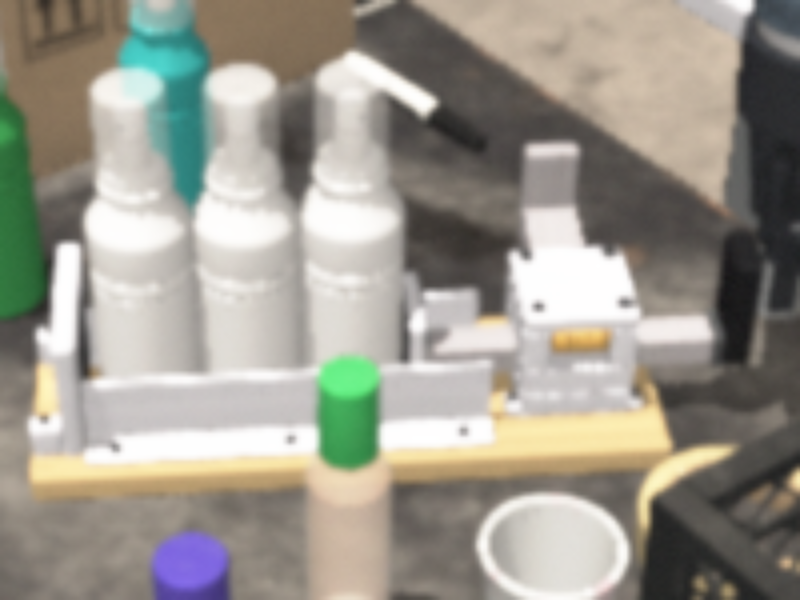

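Emit:
step_arm(
  moves=[
    {"slide": [0.003,-0.002,0],"turn": 0,"grip": 1},
    {"slide": [0.006,-0.004,0],"turn": 0,"grip": 1},
    {"slide": [0.008,-0.005,0],"turn": 0,"grip": 1},
    {"slide": [0.011,-0.007,0],"turn": 0,"grip": 1},
    {"slide": [0.014,-0.009,0],"turn": 0,"grip": 1},
    {"slide": [0.017,-0.011,0],"turn": 0,"grip": 1},
    {"slide": [0.02,-0.013,0],"turn": 0,"grip": 1},
    {"slide": [0.022,-0.014,0],"turn": 0,"grip": 1},
    {"slide": [0.022,-0.014,0],"turn": 0,"grip": 1},
    {"slide": [0.022,-0.014,0],"turn": 0,"grip": 1},
  ],
)

```text
time: 12.7
eef_pos: [0.4567, 0.226, 0.0602]
eef_rot: [-0.886, -3.012, 0.004]
contact_force: [-3.2, 3.6, 0.3]
gripper_width: -0.0002
```

```bash
python3 st.py
```

```text
12.7 rack mm [   2.1 -165.6] z 0.0602 Frack [-1.3 -4.7] 0.3
```

Emit:
step_arm(
  moves=[
    {"slide": [0.003,-0.002,0],"turn": 0,"grip": 1},
    {"slide": [0.006,-0.004,0],"turn": 0,"grip": 1},
    {"slide": [0.008,-0.005,0],"turn": 0,"grip": 1},
    {"slide": [0.011,-0.007,0],"turn": 0,"grip": 1},
    {"slide": [0.014,-0.009,0],"turn": 0,"grip": 1},
    {"slide": [0.014,-0.009,0],"turn": 0,"grip": 1},
    {"slide": [0.014,-0.009,0],"turn": 0,"grip": 1},
    {"slide": [0.014,-0.009,0],"turn": 0,"grip": 1},
    {"slide": [0.014,-0.009,0],"turn": 0,"grip": 1},
    {"slide": [0.014,-0.009,0],"turn": 0,"grip": 1},
  ],
)

```text
time: 13.95
eef_pos: [0.4587, 0.2245, 0.0602]
eef_rot: [-0.887, -3.012, 0.004]
contact_force: [-2.1, 0.9, 0.2]
gripper_width: 0.0002
```

```bash
python3 st.py
python3 - <<'E'
from h import *; from bench import bot
for n in("side",):
    im=bot.capture(n)[:,:,::-1]; x0,y0={"side":(240,130),"top":(215,110)}[n]
    cv2.imwrite(f"pics/{n}4.png",cv2.resize(im[y0:y0+150,x0:x0+200],None,fx=4,fy=4))
E
```

```text
13.95 rack mm [   2.2 -163.1] z 0.0602 Frack [ 0.4 -2.3] 0.2
```

View pics/side4.png

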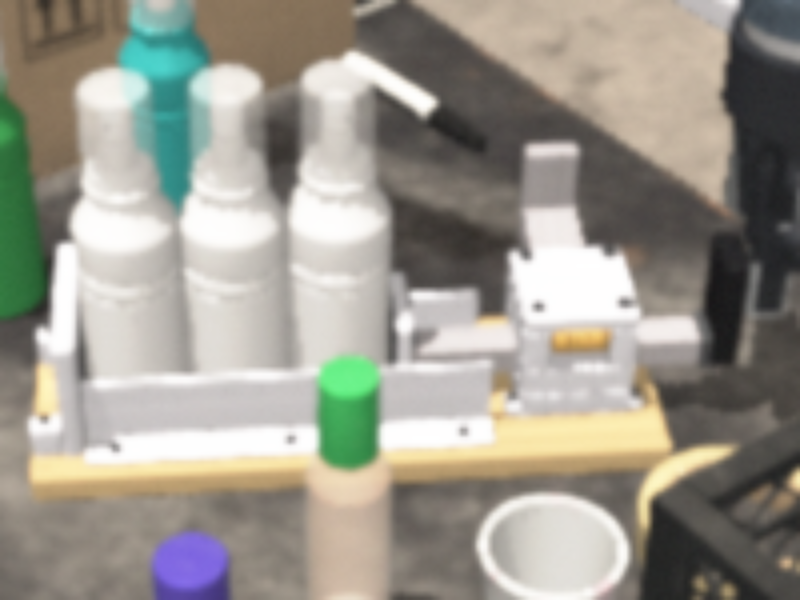

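Emit:
step_arm(
  moves=[
    {"slide": [0.002,-0.001,0],"turn": 0,"grip": 1},
    {"slide": [0.004,-0.003,0],"turn": 0,"grip": 1},
    {"slide": [0.006,-0.004,0],"turn": 0,"grip": 1},
    {"slide": [0.008,-0.005,0],"turn": 0,"grip": 1},
    {"slide": [0.01,-0.006,0],"turn": 0,"grip": 1},
    {"slide": [0.011,-0.007,0],"turn": 0,"grip": 1},
    {"slide": [0.011,-0.007,0],"turn": 0,"grip": 1},
    {"slide": [0.011,-0.007,0],"turn": 0,"grip": 1},
    {"slide": [0.011,-0.007,0],"turn": 0,"grip": 1},
    {"slide": [0.011,-0.007,0],"turn": 0,"grip": 1},
  ],
)

```text
time: 15.25
eef_pos: [0.4597, 0.2239, 0.0601]
eef_rot: [-0.885, -3.011, 0.003]
contact_force: [-6.8, 4.6, 2.3]
gripper_width: 0.0001
```

```bash
python3 st.py
```

```text
15.25 rack mm [   2.2 -161.9] z 0.0601 Frack [-0.2 -8.2] 2.3
```

```bash
python3 - <<'E'
from h import *; from bench import bot
ims=[]
for n in("side","top"):
    im=bot.capture(n)[:,:,::-1]; x0,y0={"side":(250,140),"top":(245,115)}[n]
    ims.append(cv2.resize(im[y0:y0+140,x0:x0+100],None,fx=4,fy=4,interpolation=cv2.INTER_CUBIC))
cv2.imwrite(f"pics/both5.png",np.hstack(ims))
E
python3 st.py
```

```text
15.35 rack mm [   2.2 -162. ] z 0.0601 Frack [-0.3 -7.7] 2.4
```

View pics/both5.png

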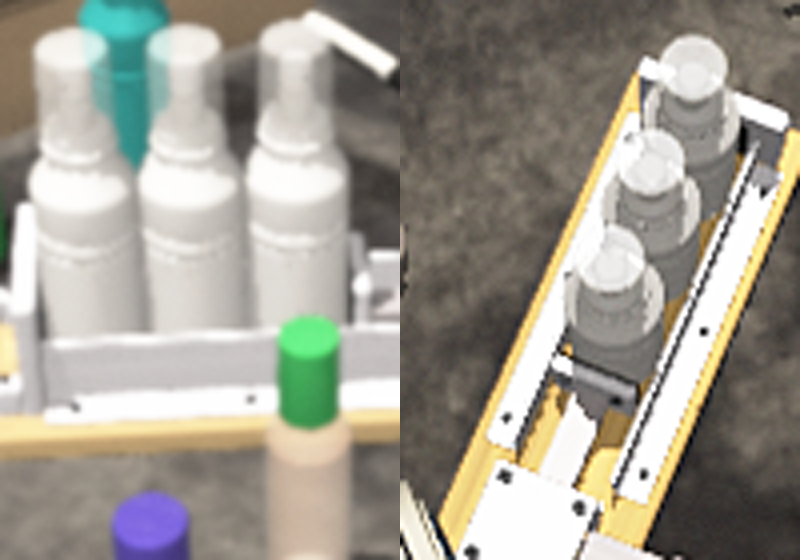

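The force holds at about 8 N without movement and the bottles are upright and touching, so the row is closed. I back off, lift and move to the wedge tab.

Emit:
step_arm(
  moves=[
    {"slide": [-0.03,0.02,0],"turn": 0,"grip": 1},
    {"slide": [-0.08,0.05,0],"turn": 0,"grip": 1},
    {"slide": [-0.12,0.077,0],"turn": 0,"grip": 1},
    {"slide": [-0.12,0.077,0.1],"turn": 0,"grip": 1},
    {"slide": [-0.12,0.077,0.35],"turn": 0,"grip": 1},
    {"slide": [-0.12,0.077,0.6],"turn": 0,"grip": 1},
    {"slide": [-0.12,0,0.8],"turn": -0.05,"grip": 1},
    {"slide": [-0.08,-0.2,0.8],"turn": -0.1,"grip": 1},
    {"slide": [-0.02,-0.4,0.8],"turn": -0.15,"grip": 1},
    {"slide": [0.03,-0.6,0.8],"turn": -0.2,"grip": 1},
  ],
)

```text
time: 16.6
eef_pos: [0.4642, 0.1332, 0.1803]
eef_rot: [-1.779, -2.586, 0.001]
contact_force: [0.5, -0.3, 0.1]
gripper_width: -0.0002
```

```bash
python3 st.py
```

```text
16.6 rack mm [  76.3 -109.4] z 0.1803 Frack [0.  0.6] 0.1
```

Emit:
step_arm(
  moves=[
    {"slide": [0.02,-0.1,0],"turn": -0.05,"grip": 1},
    {"slide": [0.05,-0.2,0],"turn": -0.1,"grip": 1},
    {"slide": [0.07,-0.32,0],"turn": -0.15,"grip": 1},
    {"slide": [0.1,-0.45,0],"turn": -0.2,"grip": 1},
    {"slide": [0.1,-0.45,0],"turn": -0.25,"grip": 1},
    {"slide": [0.1,-0.45,0],"turn": -0.297,"grip": 1},
    {"slide": [0.1,-0.45,-0.2],"turn": -0.297,"grip": 1},
    {"slide": [0.1,-0.45,-0.45],"turn": -0.297,"grip": 1},
    {"slide": [0.1,-0.45,-0.667],"turn": -0.297,"grip": 1},
    {"slide": [0.1,-0.45,-0.667],"turn": -0.297,"grip": 1},
  ],
)

```text
time: 17.85
eef_pos: [0.4776, 0.0659, 0.0787]
eef_rot: [-2.75, -1.509, 0.005]
contact_force: [0.5, 0.7, 0.6]
gripper_width: 0.0001
```

```bash
python3 st.py
python3 - <<'E'
from h import *; from bench import bot
for n in("wrist","side"):
    im=bot.capture(n)[:,:,::-1]
    if n=="side": im=cv2.resize(im[130:280,240:460],None,fx=3.5,fy=3.5)
    cv2.imwrite(f"pics/{n}6.png",im)
E
```

```text
17.85 rack mm [125.8 -61.9] z 0.0787 Frack [-0.8  0. ] 0.6
```

View pics/side6.png

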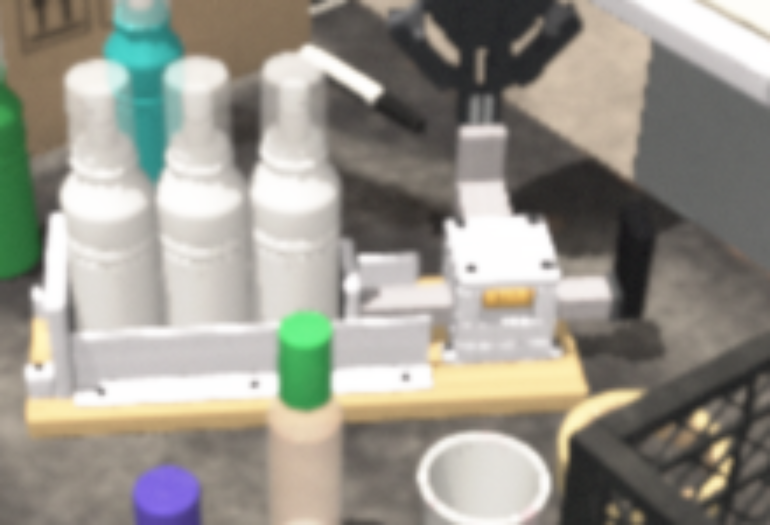

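View pics/wrist6.png

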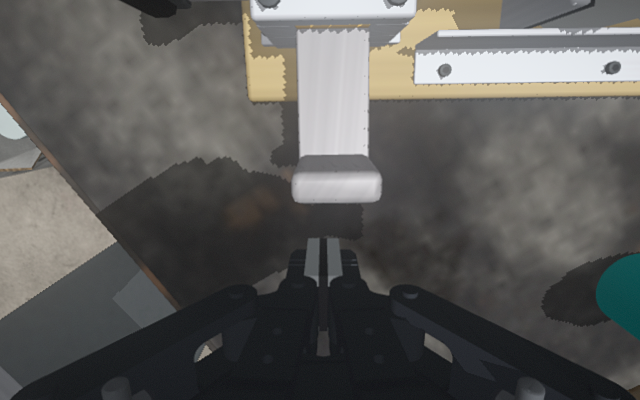

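The wrist view shows the tab at cols 292–381, centre 336, with the fingers at col 324, so I add about 3 mm along rack +y. Then I push inward to just short of where the wedge could first bear.

Emit:
step_arm(
  moves=[
    {"slide": [0.014,-0.009,0],"turn": 0,"grip": 1},
    {"slide": [0.024,0.007,0],"turn": 0,"grip": 1},
    {"slide": [0.037,0.027,0],"turn": 0,"grip": 1},
    {"slide": [0.05,0.047,0],"turn": 0,"grip": 1},
    {"slide": [0.063,0.067,0],"turn": 0,"grip": 1},
    {"slide": [0.076,0.087,0],"turn": 0,"grip": 1},
    {"slide": [0.089,0.108,0],"turn": 0,"grip": 1},
    {"slide": [0.102,0.128,0],"turn": 0,"grip": 1},
    {"slide": [0.115,0.149,0],"turn": 0,"grip": 1},
    {"slide": [0.115,0.149,0],"turn": 0,"grip": 1},
  ],
)

```text
time: 19.2
eef_pos: [0.497, 0.0884, 0.0811]
eef_rot: [-2.752, -1.51, -0.002]
contact_force: [-1.0, 0.2, 0.6]
gripper_width: -0.0003
```

```bash
python3 st.py
```

```text
19.2 rack mm [ 96.4 -57.7] z 0.0811 Frack [ 0.4 -0.9] 0.6
```

Emit:
step_arm(
  moves=[
    {"slide": [0.002,0.003,0],"turn": 0,"grip": 1},
    {"slide": [0.004,0.006,0],"turn": 0,"grip": 1},
    {"slide": [0.006,0.009,0],"turn": 0,"grip": 1},
    {"slide": [0.008,0.012,0],"turn": 0,"grip": 1},
    {"slide": [0.01,0.015,0],"turn": 0,"grip": 1},
    {"slide": [0.012,0.018,0],"turn": 0,"grip": 1},
    {"slide": [0.013,0.02,0],"turn": 0,"grip": 1},
    {"slide": [0.013,0.02,0],"turn": 0,"grip": 1},
    {"slide": [0.013,0.02,0],"turn": 0,"grip": 1},
    {"slide": [0.013,0.02,0],"turn": 0,"grip": 1},
  ],
)

```text
time: 20.45
eef_pos: [0.499, 0.0914, 0.0812]
eef_rot: [-2.752, -1.51, -0.002]
contact_force: [-0.3, -0.2, 0.1]
gripper_width: -0.0
```

```bash
python3 st.py
```

```text
20.45 rack mm [ 92.8 -57.6] z 0.0812 Frack [ 0.3 -0.2] 0.1
```

```bash

python3 - <<'E'
from h import *; from bench import bot
im=bot.capture("wrist")[:,:,::-1]
cv2.imwrite(f"pics/wrist7.png",cv2.resize(im[120:320,200:460],None,fx=3,fy=3))
E
```

View pics/wrist7.png

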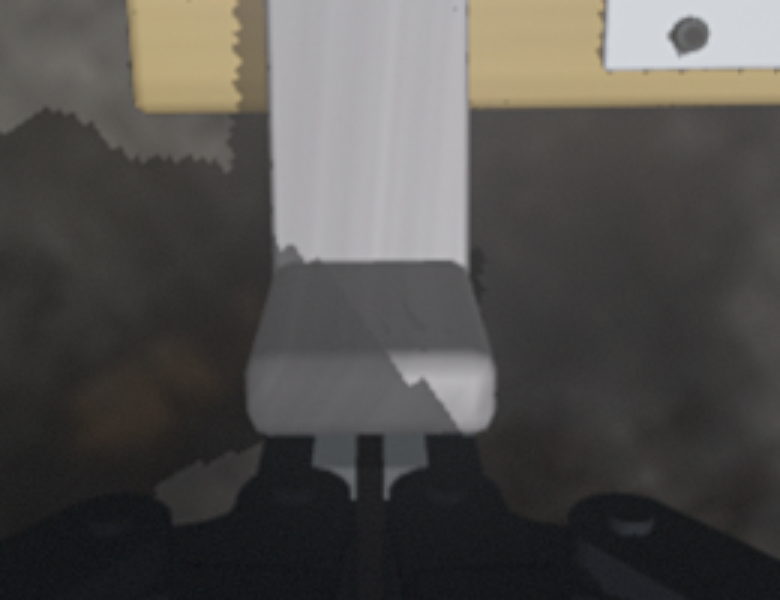

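Emit:
step_arm(
  moves=[
    {"slide": [0.002,0.003,0],"turn": 0,"grip": 1},
    {"slide": [0.004,0.006,0],"turn": 0,"grip": 1},
    {"slide": [0.006,0.009,0],"turn": 0,"grip": 1},
    {"slide": [0.008,0.012,0],"turn": 0,"grip": 1},
    {"slide": [0.01,0.015,0],"turn": 0,"grip": 1},
    {"slide": [0.012,0.018,0],"turn": 0,"grip": 1},
    {"slide": [0.013,0.02,0],"turn": 0,"grip": 1},
    {"slide": [0.013,0.02,0],"turn": 0,"grip": 1},
    {"slide": [0.013,0.02,0],"turn": 0,"grip": 1},
    {"slide": [0.013,0.02,0],"turn": 0,"grip": 1},
  ],
)

```text
time: 21.75
eef_pos: [0.501, 0.0944, 0.0812]
eef_rot: [-2.752, -1.51, -0.002]
contact_force: [0.2, 0.2, -0.6]
gripper_width: 0.0
```

```bash
python3 st.py
```

```text
21.75 rack mm [ 89.2 -57.6] z 0.0812 Frack [-0.3  0.1] -0.6
```

Emit:
step_arm(
  moves=[
    {"slide": [0.002,0.003,0],"turn": 0,"grip": 1},
    {"slide": [0.004,0.006,0],"turn": 0,"grip": 1},
    {"slide": [0.006,0.009,0],"turn": 0,"grip": 1},
    {"slide": [0.008,0.012,0],"turn": 0,"grip": 1},
    {"slide": [0.01,0.015,0],"turn": 0,"grip": 1},
    {"slide": [0.012,0.018,0],"turn": 0,"grip": 1},
    {"slide": [0.014,0.021,0],"turn": 0,"grip": 1},
    {"slide": [0.014,0.022,0],"turn": 0,"grip": 1},
    {"slide": [0.014,0.022,0],"turn": 0,"grip": 1},
    {"slide": [0.014,0.022,0],"turn": 0,"grip": 1},
  ],
)

```text
time: 23.0
eef_pos: [0.5031, 0.0978, 0.0812]
eef_rot: [-2.752, -1.51, -0.003]
contact_force: [-0.0, -0.3, -0.4]
gripper_width: 0.0001
```

```bash
python3 st.py
```

```text
23.0 rack mm [ 85.2 -57.5] z 0.0812 Frack [0.3 0.2] -0.4
```

Emit:
step_arm(
  moves=[
    {"slide": [0.002,0.003,0],"turn": 0,"grip": 1},
    {"slide": [0.004,0.006,0],"turn": 0,"grip": 1},
    {"slide": [0.006,0.009,0],"turn": 0,"grip": 1},
    {"slide": [0.008,0.012,0],"turn": 0,"grip": 1},
    {"slide": [0.01,0.015,0],"turn": 0,"grip": 1},
    {"slide": [0.012,0.018,0],"turn": 0,"grip": 1},
    {"slide": [0.014,0.021,0],"turn": 0,"grip": 1},
    {"slide": [0.014,0.022,0],"turn": 0,"grip": 1},
    {"slide": [0.014,0.022,0],"turn": 0,"grip": 1},
    {"slide": [0.014,0.022,0],"turn": 0,"grip": 1},
  ],
)

```text
time: 24.25
eef_pos: [0.5048, 0.1005, 0.0812]
eef_rot: [-2.753, -1.51, -0.0]
contact_force: [-3.6, -5.4, 1.1]
gripper_width: 0.0002
```

```bash
python3 st.py
python3 - <<'E'
from h import *; from bench import bot
im=bot.capture("wrist")[:,:,::-1]
cv2.imwrite(f"pics/wrist8.png",cv2.resize(im[120:320,200:460],None,fx=3,fy=3))
E
```

```text
24.25 rack mm [ 82.  -57.6] z 0.0812 Frack [ 6.5 -0.1] 1.1
```

View pics/wrist8.png

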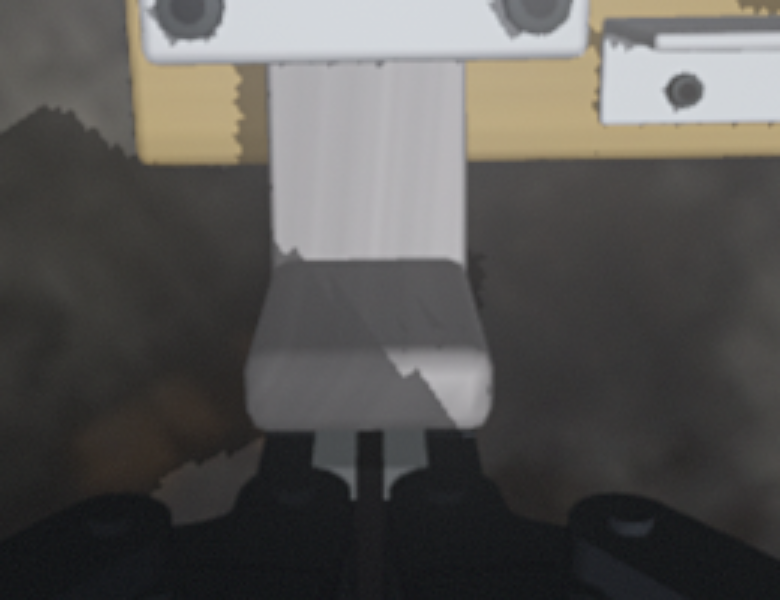

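The wedge is now bearing at 6.5 N, with about 0.8 mm of arm lag. I go in gently toward 15 N.

Emit:
step_arm(
  moves=[
    {"slide": [0.003,0.005,0],"turn": 0,"grip": 1},
    {"slide": [0.004,0.006,0],"turn": 0,"grip": 1},
    {"slide": [0.005,0.008,0],"turn": 0,"grip": 1},
    {"slide": [0.006,0.009,0],"turn": 0,"grip": 1},
    {"slide": [0.007,0.011,0],"turn": 0,"grip": 1},
    {"slide": [0.008,0.012,0],"turn": 0,"grip": 1},
    {"slide": [0.009,0.014,0],"turn": 0,"grip": 1},
    {"slide": [0.01,0.016,0],"turn": 0,"grip": 1},
    {"slide": [0.01,0.016,0],"turn": 0,"grip": 1},
    {"slide": [0.01,0.016,0],"turn": 0,"grip": 1},
  ],
)

```text
time: 25.55
eef_pos: [0.5053, 0.1014, 0.0812]
eef_rot: [2.755, 1.51, -0.004]
contact_force: [-6.7, -11.5, 4.3]
gripper_width: 0.0
```

```bash
python3 st.py
```

```text
25.55 rack mm [ 80.9 -57.7] z 0.0812 Frack [13.2  0.5] 4.3
```

Emit:
step_arm(
  moves=[
    {"slide": [0.006,0.009,0],"turn": 0,"grip": 1},
    {"slide": [0.006,0.01,0],"turn": 0,"grip": 1},
    {"slide": [0.007,0.011,0],"turn": 0,"grip": 1},
    {"slide": [0.008,0.012,0],"turn": 0,"grip": 1},
    {"slide": [0.009,0.014,0],"turn": 0,"grip": 1},
    {"slide": [0.009,0.014,0],"turn": 0,"grip": 1},
    {"slide": [0.009,0.015,0],"turn": 0,"grip": 1},
    {"slide": [0.009,0.015,0],"turn": 0,"grip": 1},
    {"slide": [0.009,0.015,0],"turn": 0,"grip": 1},
    {"slide": [0.009,0.015,0],"turn": 0,"grip": 1},
  ],
)

```text
time: 26.8
eef_pos: [0.5055, 0.1017, 0.0812]
eef_rot: [2.754, 1.506, -0.011]
contact_force: [-7.4, -15.6, 5.9]
gripper_width: 0.0
```

```bash
python3 st.py
```

```text
26.8 rack mm [ 80.6 -57.7] z 0.0812 Frack [17.1  2.1] 5.9
```

The push reached 17 N, inside the 12–20 N band. I withdraw straight back.

Emit:
step_arm(
  moves=[
    {"slide": [-0.01,-0.016,0],"turn": 0,"grip": 1},
    {"slide": [-0.03,-0.047,0],"turn": 0,"grip": 1},
    {"slide": [-0.06,-0.094,0],"turn": 0,"grip": 1},
    {"slide": [-0.1,-0.157,0],"turn": 0,"grip": 1},
    {"slide": [-0.14,-0.22,0],"turn": 0,"grip": 1},
    {"slide": [-0.18,-0.282,0],"turn": 0,"grip": 1},
    {"slide": [-0.18,-0.282,0.2],"turn": 0,"grip": 1},
    {"slide": [-0.18,-0.282,0.4],"turn": 0,"grip": 1},
    {"slide": [-0.18,-0.282,0.6],"turn": 0,"grip": 1},
    {"slide": [-0.18,-0.282,0.6],"turn": 0,"grip": 1},
  ],
)

```text
time: 28.05
eef_pos: [0.4794, 0.059, 0.1732]
eef_rot: [2.752, 1.505, -0.005]
contact_force: [0.9, 0.0, 0.1]
gripper_width: -0.0002
```

```bash
python3 st.py
python3 - <<'E'
from h import *; from bench import bot
ims=[]
for n in("side","top"):
    im=bot.capture(n)[:,:,::-1]; x0,y0={"side":(250,140),"top":(225,115)}[n]
    ims.append(cv2.resize(im[y0:y0+170,x0:x0+130],None,fx=3,fy=3,interpolation=cv2.INTER_CUBIC))
cv2.imwrite(f"pics/both9.png",np.hstack(ims))
E
```

```text
28.05 rack mm [130.7 -56.8] z 0.1732 Frack [-0.5  0.8] 0.1
```

View pics/both9.png

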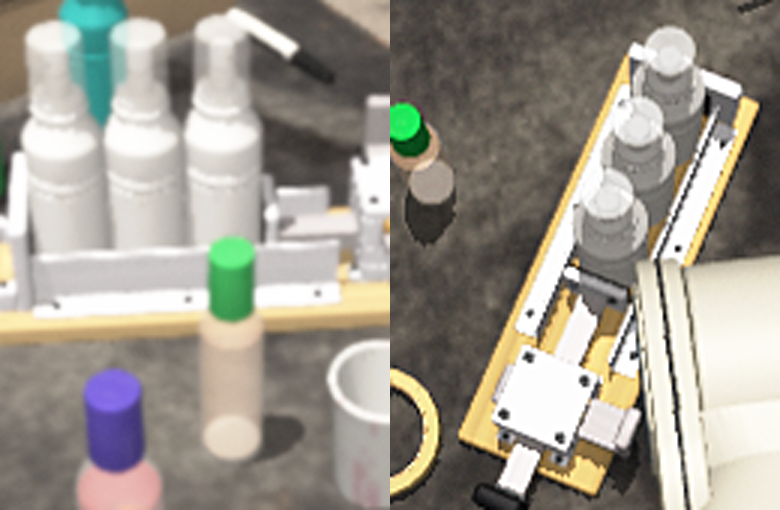

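Row tight and upright, the wedge tab has stayed in, and the arm is free.

```bash
python3 - <<'E'
from bench import bot
print(bot.close_job())
E
```

```text
the job is handed in; nothing more can be done
None
```

The row is closed up and the wedge is pushed in. I handed the job in at about 28 s, and no verdict was reported.

- **Row:** I pushed the bar by its grip with closed fingers until the force held at about 8 N without further movement. In the side and top pictures the three white bottles then stood upright and touching, with no gap visible at the end stop or the pusher plate.
- **Wedge:** I slid the thumb tab in by small steps. It began to bear at roughly 25–30 mm of travel, judged from the tool position. The push then rose to 6.5 N, 13 N and finally 17 N, inside the 12–20 N band, and I withdrew straight back.
- **Last checks:** The tool read no load beyond noise, and the fingers were clear of the tab. The tab had stayed in, the bottles were still tight and upright, and the tint bottle, cup, tape roll and pen, as far as each was in view, showed no movement.
- **Not measured:** I could not measure the wedge's holding force on the bar after letting go. I infer it from the 17 N push and from the tab not springing back.
- **Disagreement:** At the start, the wedge tab looked about 5 mm further in than its drawn-out point. I dealt with that by feeling for the contact.

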